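# Set the coupling gap of a sample pump with a gap gauge

### The job

Set the pump's coupling gap with the blue-handled 6 mm gauge: slide its blade down between the two hubs until its collar rests on them, let go, and gently push the motor along its base until the hubs nip the blade. Then take the handle and draw the blade about half-way up to feel it drag on the hubs, slide it fully down again and leave it standing there on its own, upright and still nipped, ready for the motor to be bolted down. Leave everything else alone.

Things in the scene. Friction and masses are not known exactly. Their poses are not given: they have to be found in the camera images.
- unit: Pump unit, fixed: grey base plate 130 x 470 mm, a green pump fixed on its -y end, a blue sliding motor on its +y end, each with a round steel coupling hub 60 mm across (tops 90 mm above the bench). Flat hub faces look at each other along y across the gap, open from above. Origin: on the bench right under the pump hub's face (its plane y = 0) and the shaft line. x level across it, z up.
- motor_rear (a point): Centre of the flat rear end (black fan cowl, 84 mm across, 60 mm above the bench) of the blue motor, about 2 kg, terminal box on top up to 121 mm. Push it here, towards -y of the unit: it slides only along y, against 6 N of friction, and stays where left. Its shaft and hub yield along y against a spring, 2 N at first, then 5 N/mm. A push of 9 to 12 N nips the blade well; over 14 N is too much.
- pump_face (a point): Top of the pump hub's flat face, in the unit's plane y = 0, 90 mm above the bench: the pump's side of the gap. The motor's hub stands somewhere 9 to 21 mm from it (in +y) at the start; it is clamped firmly on the motor's shaft, its face 200 to 209 mm from the motor's rear end, differently each time and not measured: only feel tells when it meets the blade.
- gauge6_grip (a point): Centre of the blue upright handle (round, 24 mm across, 50 mm high) of the 6 mm gauge, 0.12 kg. Collar 42 mm across, underside 31 mm below this point; under it a steel blade 6 mm thick (gauge's y), 20 mm wide (its x), 58 mm long, the last 8 mm thinned to 4 mm; tip 89 mm below this point. With the collar resting on the hubs this point is 121 mm above the bench.
- gauge9_grip (a point): The same point of the other gauge, with a red handle and a 9 mm blade, otherwise the same; not to be used.
- stand: Wooden gauge stand fixed to the bench, 150 mm (x) x 70 mm (y) x 70 mm high; origin under its centre. The two gauges hang by their collars in two slots of its top, 40 mm either side of the centre along x, blade width along y; either gauge may be in either slot. Handle centres 101 mm above the bench.
- element: Black rubber coupling ring, 60 mm across, 14 mm high, lying on the bench; leave alone.
- screwdriver: Orange-handled screwdriver lying on the bench between robot and unit; leave alone.
- jar: Jar with white lid, 56 mm across, 75 mm high; leave alone.
There are look-alikes about, which are no part of the job. Leave any green, turquoise or yellow look-alike of the part that bears gauge6_grip alone.

How it is judged:
By the outcome, as a careful person would: the job done as asked, in the order asked, and still so for the second after the job is handed in, with the robot touching nothing.
It also fails if it takes over 64 s, if anything falls off the work surface, if the arm or the gripper's body presses on something with over 40 N, if the wrist force passes 120 N, or if a joint passes its speed limit or range.

### The arm

A 6-joint arm with a two-finger parallel gripper is mounted at the origin on the work surface. World frame = base frame: x ahead of the robot, y to its left, z up, the work surface at z = 0. Lengths are in m, angles in rad, forces in N, time in s.
With the tool pointing down it reaches from about 0.275 to 0.725 m from the base axis. Payload 15.9 kg.
Tool frame: the origin (TCP) lies midway between the tips of the shut fingers; the grasp point (between the pads) lies 19 mm behind it; z points along the fingers, y is the line along which they close (so a half turn about z gives the same grasp; the last joint's range is limited). The gripper opens to 85 mm and grips with 20 to 120 N. Pads are 22 mm wide; open, the fingers measure 114 mm over their backs; the gripper's body (76 mm by 85 mm) begins 54 mm behind the grasp point. The pads swing forward as they close: fully open they stand 13 mm farther back than shut.
Start: joints at [1.263, 0.213, -0.034, 1.323, 0, 1.571], TCP at [0.151, 0.476, 0.231] pointing down, gripper open.
Joint ranges: [-2.98, 2.98], [-0.74, 1.72], [-1.14, 1.35], [-2.1, 2.04], [-1.57, 1.44], [-3.14, 3.14]. Speed limits (rad/s): [1.89, 1.89, 2.39, 2.57, 3.14, 3.14].

### API

Orientations are given as a unit quaternion [x, y, z, w].
In Python, from plant import manip gives the robot as it stands.
- The arm moves only by the tool servo_tool, never from a script. Its arguments are lists of equal length, an entry for each row: "xyz": the shift along the tool's x, y, z in m, a list of three; "twist": the turn, a rotation vector about the tool's x, y, z in degrees, a list of three; "claw": the opening, from 0 (shut) to 1 (fully open). A call has exactly 10 rows; each row is the pose to reach, as a shift and turn from the pose commanded when the call began, along the tool's axes at that moment; what a row does not reach only later rows make up. A row lasts 1/10 s, in which the tool goes at most 50 mm and 8.59 degrees, less where a joint would pass 70% of its speed; a pose out of reach is approached as far as the arm can. A call with a gripper value outside its range is refused whole. The fingers move at their own pace and stop on an object; "force" is the grip in N (left out, the last holds). Time passes only in rows, so rows that repeat a pose let the fingers close, or fill a call up. It gives the time, the measured TCP pose, the force, the opening and the grip force at its end, in the units of the state.
- manip.get_state(): the state, without advancing time (a new reading comes with each control period).
- manip.read_camera(name): name is "side" or "top" or "wrist"; returns a dict with "pixels" (480x640x3 uint8, red, green, blue), "z_map" (480x640 float32, m along the optical axis (not along the pixel's ray), 0 where there is no reading), "fx", "fy", "cx", "cy" (pixels), "R" (3x3) and "t" (3): a world point X has camera coordinates R X + t. Camera axes: x right, y down, z forward; pixel columns grow to the right and rows downward; lengths in m; the calibration is good to about 2 mm. A picture is of the moment at which its call begins.
- manip.finish_job(): hands the job in; it is judged then, once.
Trained networks look in the newest picture that a camera, given by its name, has taken for a name from the list of things; names that differ only in an ending like _2 or _b are one class to them, and where a whole thing is asked for, a point or a joint stands for the part that bears it (a point fixed in the world has none). Each returns a list of dicts, best first, with "p" (0 to 1); they miss things now and then, are a little off and sometimes report something else, mostly with a low value. They report only what shows in the picture. A call takes as long as a camera call. They do not tell look-alikes from the thing itself.
- manip.look_for(name, camera): "extent" ([left, top, width, height] in pixels, round what is visible of it).
The state is a dict: "clock": time; "joint_positions": joint angles; "qd": joint speeds; "joint_torque": joint torques, N m; "ee_pos": TCP position; "ee_rot": TCP orientation; "wrist_force": force on the tool from outside, world axes, zero at the start; "ft_torque": the same for the moment, N m; "finger_gap": finger opening in m; "finger_force": force on a finger pad.
Only numpy, scipy, OpenCV 4.12 (cv2) and the standard library are available. Lean on these libraries where they do the work, as an engineer would, in place of code of your own. Each camera call takes 0.05 s, during which the arm holds its last target. There are 200 camera calls.

## Working session

There is one attempt and no reset: what is moved stays moved. The work goes in short steps, Python scripts to look and compute and a tool call to move; the robot and the scene stay as the last step left them, time stands still between calls to the robot, and variables do not carry over. Pictures are saved under pics/ and viewed, at most 10 in all, crops included, and the job is handed in when it is done.

Besides the shell and the picture viewer there is one more tool, called after ">>>" as a command line: name --argument value ..., lists and objects as JSON in quotes. servo_tool: Moves the arm, as the interface text tells. Its arguments: {"type":"object","properties":{"xyz":{"type":"array","items":{"type":"array","items":{"type":"number"}}},"twist":{"type":"array","items":{"type":"array","items":{"type":"number"}}},"claw":{"type":"array","items":{"type":"number"}},"force":{"type":"number"}},"required":["xyz","twist","claw"]}

```bash
ls; mkdir -p pics; cat > h.py <<'E'
import numpy as np, cv2
from plant import manip
def cam(n):
    return manip.read_camera(n)
def pt(c,u,v,z=None):
    d=float(c['z_map'][int(round(v)),int(round(u))]) if z is None else z
    p=np.array([(u-c['cx'])/c['fx']*d,(v-c['cy'])/c['fy']*d,d])
    return np.array(c['R']).T@(p-np.array(c['t']))
def ray_h(c,u,v,h):
    R=np.array(c['R']);o=-R.T@np.array(c['t'])
    d=R.T@np.array([(u-c['cx'])/c['fx'],(v-c['cy'])/c['fy'],1])
    return o+d*(h-o[2])/d[2]
def proj(c,X):
    p=np.array(c['R'])@np.array(X)+np.array(c['t'])
    return c['cx']+c['fx']*p[0]/p[2],c['cy']+c['fy']*p[1]/p[2]
def save(c,n):
    cv2.imwrite('pics/'+n,c['pixels'][:,:,::-1])
E
python3 - <<'E'
from h import *
np.set_printoptions(precision=4,suppress=True)
s=manip.get_state();print(s)
for n in ['top','side']:
    c=cam(n);save(c,n+'0.png')
    for k in ['unit','motor_rear','pump_face','gauge6_grip','gauge9_grip','stand','element','screwdriver','jar']:
        for d in manip.look_for(k,n)[:4]:
            l,t,w,h=d['extent'];u,v=l+w/2,t+h/2
            print(n,k,round(d['p'],2),np.round(d['extent'],0),pt(c,min(u,639),min(v,479)))
E
```

```text
pics
{'clock': 0.0, 'joint_positions': array([ 1.263 ,  0.2134, -0.0351,  1.3235,  0.    ,  1.5708]), 'qd': array([ 0.0001,  0.0011, -0.0008, -0.0017,  0.001 ,  0.0005]), 'joint_torque': array([ -0.0038, -68.6154,  48.7121,   0.0178,  -0.0002,  -0.    ]), 'ee_pos': array([0.1514, 0.4762, 0.2308]), 'ee_rot': array([ 0.1533,  0.9882, -0.0005, -0.0001]), 'wrist_force': array([0.1149, 0.4579, 0.2352]), 'ft_torque': array([-0.0105,  0.0257,  0.0032]), 'finger_force': 0.0, 'finger_gap': 0.08519146137992638}
top unit 0.75 [284. 153. 234.  77.] [ 0.5827 -0.0147  0.0734]
top motor_rear 0.6 [306. 160. 107.  61.] [0.5716 0.0681 0.1225]
top pump_face 0.87 [283. 153. 231.  76.] [ 0.5817 -0.0097  0.0767]
top gauge6_grip 0.98 [189. 223.  28.  18.] [0.4896 0.352  0.1181]
top gauge6_grip 0.8 [132. 206.  37.  22.] [0.5178 0.4579 0.0945]
top gauge6_grip 0.67 [247. 235.  21.  23.] [0.4671 0.2528 0.1035]
top gauge6_grip 0.63 [254. 267.  20.  26.] [0.4049 0.2376 0.1119]
top gauge9_grip 0.83 [193. 262.  24.  22.] [0.4143 0.3415 0.1247]
top stand 0.66 [187. 213.  49.  81.] [0.4536 0.3471 0.0676]
top element
[... 264 characters left out ...]
 [322. 211.  65.  88.] [0.579  0.0199 0.0948]
side pump_face 0.59 [305. 212. 161. 218.] [ 0.5803 -0.1637  0.1009]
side gauge6_grip 0.9 [272. 189.  19.  52.] [0.4768 0.2443 0.0677]
side gauge6_grip 0.87 [236. 198.  17.  49.] [0.4015 0.2315 0.0636]
side gauge6_grip 0.63 [285. 151.  14.  33.] [0.5262 0.4539 0.0872]
side gauge6_grip 0.62 [277. 166.  18.  32.] [0.5001 0.3439 0.0983]
side gauge9_grip 0.73 [237. 168.  27.  32.] [0.4213 0.3403 0.1003]
side stand 0.83 [232. 184.  73.  46.] [0.4559 0.317  0.0524]
side element 0.82 [215. 272.  31.  29.] [0.3645 0.1006 0.0027]
side screwdriver 0.95 [214. 378.  41. 102.] [ 0.3691 -0.2381  0.0228]
side jar 0.87 [348. 178.  24.  35.] [0.6693 0.3399 0.0506]
```

```bash
python3 - <<'E'
import cv2,numpy as np
a=cv2.imread('pics/top0.png');b=cv2.imread('pics/side0.png')
x=cv2.resize(a[110:330,110:550],(800,400),interpolation=cv2.INTER_CUBIC)
cv2.imwrite('pics/topc.png',x)
y=cv2.resize(b[140:440,200:500],(600,600),interpolation=cv2.INTER_CUBIC)
cv2.imwrite('pics/sidec.png',y)
E
```

```text
(no output)
```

View pics/topc.png

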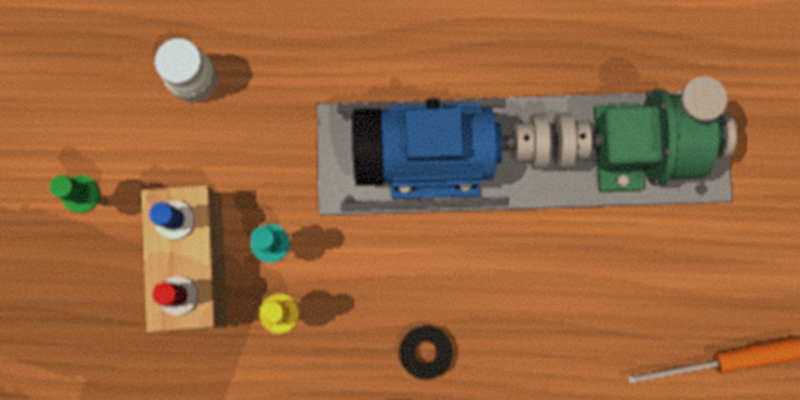

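View pics/sidec.png

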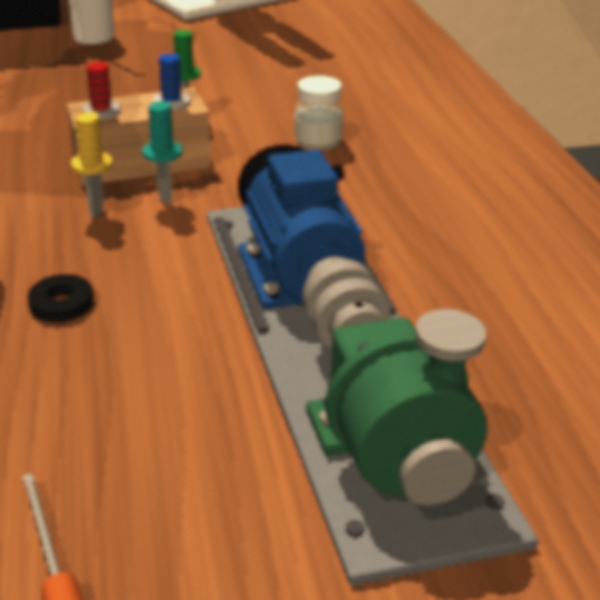

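The blue handle hangs in the +x slot of the stand, at about (201,228) in the full top image. Red is at about (203,272). The look-alikes are green (151,214), turquoise (258,244) and yellow (263,282). Blue fits gauge6, and I'll confirm it in a wrist crop before grasping.

```bash
cat >> h.py <<'E'
def cloud(c):
    z=c['z_map'];v,u=np.mgrid[0:480,0:640]
    p=np.stack([(u-c['cx'])/c['fx']*z,(v-c['cy'])/c['fy']*z,z],-1)
    P=(p-np.array(c['t']))@np.array(c['R']); P[z==0]=np.nan
    return P
E
python3 - <<'E'
from h import *
np.set_printoptions(precision=4,suppress=True)
for n in ['top','side']:
    c=cam(n);P=cloud(c);I=c['pixels'].astype(int);r,g,b=I[...,0],I[...,1],I[...,2]
    X,Y,Z=P[...,0],P[...,1],P[...,2]
    blue=(b>r+40)&(b>g+30)&(Z>0.08)&(Y>.28)&(Y<.42)
    print(n,'blue',blue.sum(),np.nanmedian(P[blue],0),np.nanmin(P[blue],0),np.nanmax(P[blue],0))
    bt=blue&(Z>0.118);print(' top',bt.sum(),P[bt].mean(0) if bt.any() else '')
    red=(r>b+60)&(r>g+60)&(Z>.085)&(Y>.28)&(Y<.42);print('red',red.sum(),np.nanmedian(P[red],0))
    st=(Z>.060)&(Z<.075)&(X>.35)&(X<.58)&(Y>.28)&(Y<.43)
    print(' stand',cv2.minAreaRect(P[st][:,:2].astype(np.float32)*1000))
    pl=(Z>0.004)&(Z<.03)&(X>.48)&(X<.68)&(Y>-.3)&(Y<.25)&(abs(r-b)<30)
    print(' plate',cv2.minAreaRect(P[pl][:,:2].astype(np.float32)*1000),np.nanmedian(Z[pl]))
    hub=(Z>.08)&(Z<.096)&(X>.5)&(X<.65)&(Y>-.09)&(Y<.06)&(abs(r-b)<50)&(r>100)
    h=P[hub];print(' hub',len(h),np.median(h,0),np.sort(np.round(h[:,1],3))[::6])
E
```

```text
top blue 128 [0.4972 0.3579 0.1254] [0.4865 0.3482 0.1108] [0.5067 0.3697 0.1297]
 top 126 [0.4971 0.3582 0.1253]
red 143 [0.4183 0.3509 0.1254]
 stand ((458.97021484375, 355.82061767578125), (150.3068389892578, 71.32086944580078), 5.676254749298096)
 plate ((593.1006469726562, -16.5828857421875), (128.7310028076172, 467.8094177246094), 3.2778851985931396) 0.010427999310382689
 hub 451 [ 0.5939 -0.0458  0.086 ] [-0.077 -0.076 -0.074 -0.072 -0.07  -0.068 -0.066 -0.063 -0.061 -0.06
 -0.06  -0.059 -0.058 -0.058 -0.057 -0.057 -0.056 -0.056 -0.055 -0.055
 -0.054 -0.054 -0.053 -0.053 -0.053 -0.052 -0.051 -0.051 -0.05  -0.05
 -0.049 -0.049 -0.048 -0.048 -0.047 -0.047 -0.046 -0.046 -0.033 -0.032
 -0.032 -0.031 -0.03  -0.03  -0.03  -0.029 -0.028 -0.028 -0.028 -0.027
 -0.026 -0.026 -0.025 -0.025 -0.024 -0.024 -0.024 -0.023 -0.022 -0.022
 -0.021 -0.021 -0.02  -0.02  -0.02  -0.019 -0.019 -0.018 -0.016 -0.014
 -0.012 -0.008 -0.006 -0.004 -0.002 -0.002]
side blue 120 [0.4969 0.3483 0.1116] [0.4885 0.3433 0.0803] [0.5079 0.3682 0.1268]
 top 50 [0.4981 0.3528 0.1239]
red 205 [0.4189 0.341  0.1102]
 stand ((459.4673767089844, 353.1607666015625), (150.70263671875, 78.38040161132812), 4.961681842803955)
 plate ((593.30078125, -22.206268310546875), (127.00000762939453, 465.64794921875), 3.1812539100646973) 0.010000281190472195
 hub 460 [ 0.5959 -0.0508  0.0849] [-0.082 -0.079 -0.075 -0.073 -0.07  -0.065 -0.064 -0.064 -0.064 -0.063
 -0.063 -0.063 -0.063 -0.063 -0.062 -0.062 -0.062 -0.062 -0.062 -0.061
 -0.061 -0.061 -0.061 -0.061 -0.061 -0.06  -0.06  -0.059 -0.059 -0.058
 -0.057 -0.057 -0.056 -0.055 -0.054 -0.053 -0.052 -0.051 -0.051 -0.051
 -0.05  -0.049 -0.048 -0.038 -0.037 -0.036 -0.036 -0.035 -0.035 -0.035
 -0.035 -0.035 -0.035 -0.034 -0.034 -0.034 -0.034 -0.034 -0.034 -0.033
 -0.033 -0.033 -0.033 -0.032 -0.031 -0.03  -0.029 -0.028 -0.028 -0.027
 -0.025 -0.024 -0.023 -0.022 -0.021 -0.007 -0.005]
```

>>> servo_tool --xyz '[[-0.046,-0.001,0.005],[-0.092,-0.002,0.01],[-0.138,-0.004,0.015],[-0.183,-0.005,0.02],[-0.229,-0.006,0.025],[-0.275,-0.007,0.03],[-0.32,-0.009,0.035],[-0.366,-0.01,0.041],[-0.366,-0.01,0.041],[-0.366,-0.01,0.041]]' --twist '[[0,0,-3],[0,0,-6],[0,0,-9],[0,0,-12],[0,0,-15],[0,0,-18],[0,0,-21],[0,0,-22.9],[0,0,-22.9],[0,0,-22.9]]' --claw '[1,1,1,1,1,1,1,1,1,1]'

```text
clock: 2.1
ee_pos: [0.4977, 0.3554, 0.1896]
ee_rot: [-0.045, 0.999, -0.0, -0.0]
wrist_force: [-0.8, -0.2, 0.2]
finger_gap: 0.0853
finger_force: 0.0
```

```bash
cat >> h.py <<'E'
from scipy.spatial.transform import Rotation as Ro
def rel(X,yaw=None):
    s=manip.get_state();R=Ro.from_quat(s['ee_rot']).as_matrix()
    d=R.T@(np.array(X)-s['ee_pos'])
    ty=np.degrees(np.arctan2(R[1,1],R[0,1]))
    print('t',s['clock'],'pos',s['ee_pos'],'tooly yaw %.1f'%ty,'tilt',R[:,2],'shift',d.round(4),'twist', None if yaw is None else round(ty-yaw,1))
E
python3 - <<'E'
from h import *
np.set_printoptions(precision=4,suppress=True)
c=cam('wrist');P=cloud(c);I=c['pixels'].astype(int);r,g,b=I[...,0],I[...,1],I[...,2]
X,Y,Z=P[...,0],P[...,1],P[...,2]
blue=(b>r+40)&(b>g+30)&(Z>0.08)&(Y>.28)&(Y<.42)
print('blue',blue.sum(),np.nanmin(P[blue],0),np.nanmax(P[blue],0))
bt=blue&(Z>0.120);print(' top',bt.sum(),P[bt].mean(0),P[bt].min(0),P[bt].max(0))
v,u=np.where(bt);print(u.mean(),v.mean(),c['fx'],-np.array(c['R']).T@c['t'])
print(cv2.minEnclosingCircle(P[bt][:,:2].astype(np.float32)))
rel([.497,.356,.082],95.3)
cv2.imwrite('pics/w1.png',cv2.resize(c['pixels'][:,:,::-1],(640,480)))
E
```

```text
blue 1209 [0.486  0.3472 0.0814] [0.5087 0.37   0.1287]
 top 1073 [0.4965 0.3586 0.1263] [0.4861 0.3472 0.12  ] [0.5087 0.37   0.1287]
326.59832246039144 255.55545200372788 354.0128663931869 [0.426  0.3489 0.333 ]
((0.49725016951560974, 0.3586755394935608), 0.011720388196408749)
t 2.15 pos [0.497  0.356  0.1901] tooly yaw 95.2 tilt [-0.0006 -0.0001 -1.    ] shift [-0.     -0.      0.1081] twist -0.1
```

View pics/w1.png

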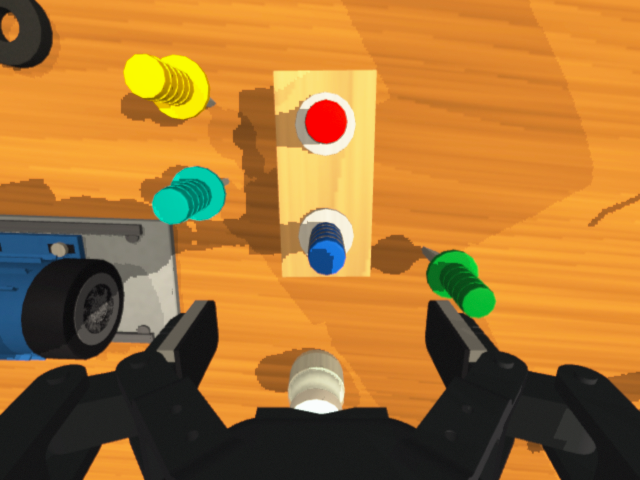

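The wrist view shows the blue handle at (326,255) in the near slot of the stand and red at (326,122) in the other. Turquoise (190,195), yellow (165,85) and green (460,285) stand outside the stand. Blue is the target.

>>> servo_tool --xyz '[[0,0.002,0.02],[0,0.002,0.04],[0,0.002,0.06],[0,0.002,0.08],[0,0.002,0.1],[0,0.002,0.108],[0,0.002,0.108],[0,0.002,0.108],[0,0.002,0.108],[0,0.002,0.108]]' --twist '[[0,0,0],[0,0,0],[0,0,0],[0,0,0],[0,0,0],[0,0,0],[0,0,0],[0,0,0],[0,0,0],[0,0,0]]' --claw '[1,1,1,1,1,1,1,0,0,0]' --force 50

```text
clock: 3.15
ee_pos: [0.4974, 0.3584, 0.0832]
ee_rot: [-0.046, 0.999, 0.0, 0.001]
wrist_force: [0.3, -0.8, 0.0]
finger_gap: 0.0442
finger_force: 0.0
```

>>> servo_tool --xyz '[[0,0,0],[0,0,0],[0,0,0],[0,0,0],[0,0,-0.01],[0,0,-0.02],[0,0,-0.04],[0,0,-0.07],[0,0,-0.1],[0,0,-0.13]]' --twist '[[0,0,0],[0,0,0],[0,0,0],[0,0,0],[0,0,0],[0,0,0],[0,0,0],[0,0,0],[0,0,0],[0,0,0]]' --claw '[0,0,0,0,0,0,0,0,0,0]'

```text
clock: 4.15
ee_pos: [0.4969, 0.3579, 0.2144]
ee_rot: [-0.046, 0.999, 0.0, 0.0]
wrist_force: [0.4, 0.7, -1.7]
finger_gap: 0.0228
finger_force: 49.0
```

>>> servo_tool --xyz '[[-0.003,-0.02,-0.003],[-0.009,-0.06,-0.008],[-0.016,-0.105,-0.014],[-0.022,-0.15,-0.02],[-0.029,-0.195,-0.02],[-0.036,-0.24,-0.02],[-0.042,-0.285,-0.02],[-0.049,-0.33,-0.02],[-0.055,-0.37,-0.02],[-0.06,-0.405,-0.02]]' --twist '[[0,0,8],[0,0,16],[0,0,24],[0,0,32],[0,0,40],[0,0,48],[0,0,56],[0,0,64],[0,0,72],[0,0,80]]' --claw '[0,0,0,0,0,0,0,0,0,0]'

```text
clock: 5.15
ee_pos: [0.5941, -0.042, 0.2333]
ee_rot: [0.61, 0.793, 0.0, 0.0]
wrist_force: [1.1, 0.7, -1.3]
finger_gap: 0.0232
finger_force: 49.3
```

>>> servo_tool --xyz '[[0,0,0],[0,0,0],[0,0,0],[0,0,0],[0,0,0],[0,0,0],[0,0,0],[0,0,0],[0,0,0],[0,0,0]]' --twist '[[0,0,6],[0,0,12],[0,0,12.1],[0,0,12.1],[0,0,12.1],[0,0,12.1],[0,0,12.1],[0,0,12.1],[0,0,12.1],[0,0,12.1]]' --claw '[0,0,0,0,0,0,0,0,0,0]'

```text
clock: 6.15
ee_pos: [0.594, -0.0397, 0.2323]
ee_rot: [0.687, 0.726, -0.0, -0.0]
wrist_force: [0.9, 0.1, -2.1]
finger_gap: 0.0231
finger_force: 49.3
```

```bash
python3 - <<'E'
from h import *
np.set_printoptions(precision=4,suppress=True)
c=cam('wrist');P=cloud(c);save(c,'w2.png')
np.savez('w2.npz',P=P,I=c['pixels'],R=c['R'],t=c['t'])
rel([.594,-.04,.102],3.2)
X,Y,Z=P[...,0],P[...,1],P[...,2]
a=np.radians(3.2);yy=-(X-.594)*np.sin(a)+(Y+.04)*np.cos(a);xx=(X-.594)*np.cos(a)+(Y+.04)*np.sin(a)
for lo in range(-16,18,4):
    m=(abs(xx-lo*.001)<.002)&(Z>.078)&(Z<.097)&(abs(yy)<.03)
    s=np.sort(yy[m]*1000)
    print(lo,len(s),s[s<0][-3:] if (s<0).any() else '',s[s>0][:3])
m=(Z>.12)&(Z<.23)&(abs(yy)<.03)&(abs(xx)<.02)
for z in np.arange(.16,.23,.01):
    k=m&(abs(Z-z)<.005); print('z',round(z,3),k.sum(),np.round([xx[k].min(),xx[k].max(),yy[k].min(),yy[k].max()],4) if k.any() else '')
E
```

```text
t 6.2 pos [ 0.594  -0.0397  0.2323] tooly yaw 3.2 tilt [ 0.  0. -1.] shift [-0.0003  0.      0.1303] twist -0.0
-16 164 [-7.5289 -7.5152 -7.4961] [5.8209 6.1654 6.1675]
-12 197 [-7.5398 -7.4693 -7.4638] [5.5475 5.7181 6.0527]
-8 235 [-7.4492 -7.3743 -7.254 ] [5.9117 6.1988 6.2677]
-4 214 [-7.3942 -7.3781 -7.3228] [6.0423 6.3789 6.4348]
0 256 [-7.5062 -7.4345 -7.2525] [5.4756 5.7763 5.8154]
4 251 [-7.6248 -7.5993 -7.5904] [5.578  5.9106 6.5782]
8 249 [-7.466  -7.3636 -7.2249] [6.2221 6.3056 6.3936]
12 204 [-7.596  -7.4458 -7.4402] [5.8578 5.9035 6.1288]
16 166 [-7.5932 -7.4851 -7.4502] [5.5159 6.1916 6.3365]
z 0.16 55 [-0.0084  0.0093  0.0013  0.0021]
z 0.17 36 [-0.0092  0.0103  0.0014  0.0032]
z 0.18 0 
z 0.19 0 
z 0.2 0 
z 0.21 0 
z 0.22 284 [-0.0191  0.0199  0.0059  0.021 ]
z 0.23 1713 [-0.0193  0.0195  0.0003  0.0208]
```

View pics/w2.png

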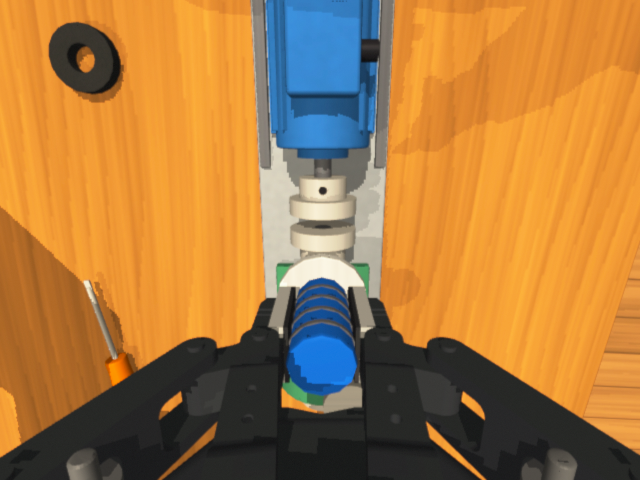

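The gap shows between the hubs at (323,215–228). It measures 13.2 mm and the blade is centred over it to within about 1 mm.

>>> servo_tool --xyz '[[-0.001,0,0.02],[-0.001,0,0.04],[-0.001,0,0.055],[-0.001,0,0.065],[-0.001,0,0.075],[-0.001,0,0.085],[-0.001,0,0.095],[-0.001,0,0.105],[-0.001,0,0.115],[-0.001,0,0.122]]' --twist '[[0,0,0],[0,0,0],[0,0,0],[0,0,0],[0,0,0],[0,0,0],[0,0,0],[0,0,0],[0,0,0],[0,0,0]]' --claw '[0,0,0,0,0,0,0,0,0,0]'

```text
clock: 7.2
ee_pos: [0.5938, -0.0407, 0.1093]
ee_rot: [0.687, 0.726, -0.0, -0.0]
wrist_force: [-0.5, 0.5, -1.6]
finger_gap: 0.0226
finger_force: 49.3
```

>>> servo_tool --xyz '[[0,0,0.001],[0,0,0.002],[0,0,0.003],[0,0,0.004],[0,0,0.005],[0,0,0.006],[0,0,0.007],[0,0,0.007],[0,0,0.007],[0,0,0.007]]' --twist '[[0,0,0],[0,0,0],[0,0,0],[0,0,0],[0,0,0],[0,0,0],[0,0,0],[0,0,0],[0,0,0],[0,0,0]]' --claw '[0,0,0,0,0,0,0,0,0,0]'

```text
clock: 8.2
ee_pos: [0.594, -0.0407, 0.1033]
ee_rot: [0.687, 0.726, 0.0, 0.0]
wrist_force: [0.5, -0.8, -1.8]
finger_gap: 0.0227
finger_force: 49.3
```

>>> servo_tool --xyz '[[0,0,0.0003],[0,0,0.0006],[0,0,0.0009],[0,0,0.0012],[0,0,0.0012],[0,0,0.0012],[0,0,0.0012],[0,0,0.0012],[0,0,0.0012],[0,0,0.0012]]' --twist '[[0,0,0],[0,0,0],[0,0,0],[0,0,0],[0,0,0],[0,0,0],[0,0,0],[0,0,0],[0,0,0],[0,0,0]]' --claw '[0,0,0,0,0,0,0,0,0,0]'

```text
clock: 9.2
ee_pos: [0.5941, -0.0407, 0.1023]
ee_rot: [0.687, 0.726, 0.0, 0.0]
wrist_force: [-2.5, 1.0, 5.0]
finger_gap: 0.0231
finger_force: 49.9
```

>>> servo_tool --xyz '[[0,0,0],[0,0,0],[0,0,0],[0,0,0],[0,0,0],[0,0,-0.01],[0,0,-0.03],[0,0,-0.06],[0,0,-0.09],[0,0,-0.11]]' --twist '[[0,0,0],[0,0,0],[0,0,0],[0,0,0],[0,0,0],[0,0,0],[0,0,0],[0,0,0],[0,0,0],[0,0,0]]' --claw '[0.8,0.8,0.8,0.8,0.8,0.8,0.8,0.8,0.8,0.8]'

```text
clock: 10.2
ee_pos: [0.5944, -0.0408, 0.2151]
ee_rot: [0.687, 0.726, 0.001, 0.001]
wrist_force: [0.5, -0.1, -0.2]
finger_gap: 0.0683
finger_force: 0.0
```

```bash
python3 - <<'E'
from h import *
np.set_printoptions(precision=4,suppress=True)
print(manip.get_state()['wrist_force'])
ang=np.radians(3.2)
for n in ['top','side','wrist']:
    c=cam(n);P=cloud(c);I=c['pixels'].astype(int);r,g,b=I[...,0],I[...,1],I[...,2]
    X,Y,Z=P[...,0],P[...,1],P[...,2]
    yy=-(X-.594)*np.sin(ang)+(Y+.04)*np.cos(ang);xx=(X-.594)*np.cos(ang)+(Y+.04)*np.sin(ang)
    bl=(b>r+40)&(b>g+30)&(Z>.095)&(Z<.155)&(abs(xx)<.03)&(abs(yy)<.04)
    print(n,'blue',bl.sum(),[np.round([xx[k].mean(),yy[k].mean(),Z[k].mean()],4) for k in (bl&(Z>.138),bl&(Z<.13)) if k.any()])
    k=(Z>.092)&(Z<.104)&(abs(xx)<.012)&(yy>.13)&(yy<.24)
    if k.any(): print(' cowl',k.sum(),np.sort(yy[k])[-4:])
    k=(Z>.03)&(Z<.104)&(abs(xx)<.05)&(yy>.13)&(yy<.24)
    if k.any(): print(' cowl2',k.sum(),np.sort(yy[k])[-6:])
    save(c,n+'3.png')
rel([.594,-.04,.102],3.2)
E
```

```text
[ 0.5424 -0.091  -0.2325]
top blue 151 [array([-0.0009,  0.0007,  0.1451]), array([-0.0067,  0.0091,  0.1195])]
 cowl 366 [0.2136 0.2136 0.2137 0.2138]
 cowl2 1485 [0.2137 0.2137 0.2137 0.2138 0.2142 0.2143]
side blue 301 [array([-0.0014, -0.0058,  0.1439]), array([-0.0032, -0.0113,  0.1141])]
 cowl 59 [0.2091 0.2101 0.2102 0.2105]
 cowl2 547 [0.2089 0.2091 0.2093 0.2101 0.2102 0.2105]
wrist blue 1271 [array([0.0002, 0.0002, 0.1456]), array([-0.0004,  0.0094,  0.1158])]
 cowl2 1394 [0.1645 0.1647 0.1654 0.1659 0.1659 0.166 ]
t 10.35 pos [ 0.5948 -0.0408  0.2139] tooly yaw 3.2 tilt [ 0.0029 -0.0002 -1.    ] shift [ 0.0009 -0.0011  0.1119] twist -0.0
```

>>> servo_tool --xyz '[[0.02,0,0],[0.06,0,0],[0.1,0,0],[0.14,0,0],[0.18,0,0],[0.22,0,0],[0.242,-0.001,0],[0.242,-0.001,0.03],[0.242,-0.001,0.07],[0.242,-0.001,0.1]]' --twist '[[0,0,0],[0,0,0],[0,0,0],[0,0,0],[0,0,0],[0,0,0],[0,0,0],[0,0,0],[0,0,0],[0,0,0]]' --claw '[0,0,0,0,0,0,0,0,0,0]'

```text
clock: 11.35
ee_pos: [0.5785, 0.2008, 0.1094]
ee_rot: [0.687, 0.727, -0.001, -0.0]
wrist_force: [0.6, 0.6, -1.0]
finger_gap: -0.0002
finger_force: 0.0
```

>>> servo_tool --xyz '[[0,0,0.03],[0,0,0.055],[0,0,0.064],[0,0,0.064],[0,0,0.064],[-0.002,0,0.064],[-0.004,0,0.064],[-0.006,0,0.064],[-0.008,0,0.064],[-0.008,0,0.064]]' --twist '[[0,0,0],[0,0,0],[0,0,0],[0,0,0],[0,0,0],[0,0,0],[0,0,0],[0,0,0],[0,0,0],[0,0,0]]' --claw '[0,0,0,0,0,0,0,0,0,0]'

```text
clock: 12.35
ee_pos: [0.5802, 0.1926, 0.0483]
ee_rot: [0.687, 0.726, 0.0, 0.0]
wrist_force: [-0.5, -0.2, -1.2]
finger_gap: 0.0
finger_force: 0.0
```

```bash
python3 - <<'E'
from h import *
np.set_printoptions(precision=4,suppress=True)
rel([.594,-.04,.05],3.2);s=manip.get_state();print(s['wrist_force'],s['ft_torque'],s['finger_gap'])
c=cam('wrist');save(c,'w4.png')
E
```

```text
t 12.35 pos [0.5802 0.1926 0.0483] tooly yaw 3.1 tilt [ 0.0002 -0.     -1.    ] shift [-0.233   0.001  -0.0017] twist -0.1
[-0.5242 -0.2094 -1.1777] [ 0.0367 -0.0387 -0.0148] 1.306048274161924e-05
```

View pics/w4.png

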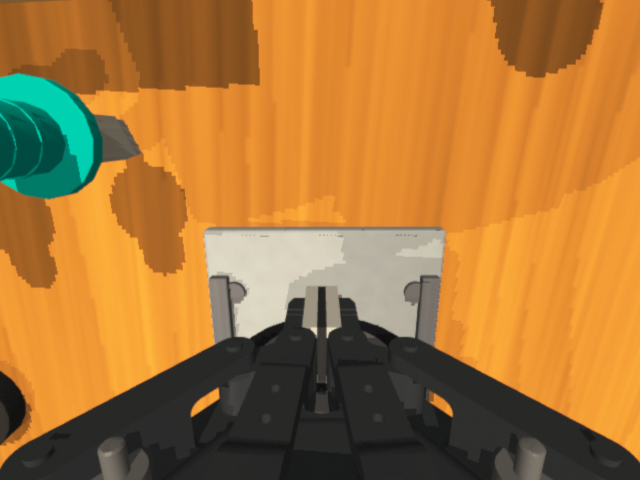

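The shut fingers at (322,310) stand clear behind the motor cowl over the base plate, and the force reads about zero.

>>> servo_tool --xyz '[[-0.001,0,0],[-0.002,0,0],[-0.003,0,0],[-0.004,0,0],[-0.005,0,0],[-0.006,0,0],[-0.007,0,0],[-0.008,0,0],[-0.009,0,0],[-0.01,0,0]]' --twist '[[0,0,0],[0,0,0],[0,0,0],[0,0,0],[0,0,0],[0,0,0],[0,0,0],[0,0,0],[0,0,0],[0,0,0]]' --claw '[0,0,0,0,0,0,0,0,0,0]'

```text
clock: 13.4
ee_pos: [0.5806, 0.1836, 0.0481]
ee_rot: [0.687, 0.727, 0.0, -0.0]
wrist_force: [-0.6, 6.7, -0.8]
finger_gap: 0.0003
finger_force: 0.0
```

>>> servo_tool --xyz '[[-0.0003,0,0],[-0.0006,0,0],[-0.0009,0,0],[-0.0012,0,0],[-0.0015,0,0],[-0.0018,0,0],[-0.0021,0,0],[-0.0024,0,0],[-0.0027,0,0],[-0.003,0,0]]' --twist '[[0,0,0],[0,0,0],[0,0,0],[0,0,0],[0,0,0],[0,0,0],[0,0,0],[0,0,0],[0,0,0],[0,0,0]]' --claw '[0,0,0,0,0,0,0,0,0,0]'

```text
clock: 14.4
ee_pos: [0.5808, 0.1806, 0.0481]
ee_rot: [0.687, 0.727, 0.0, -0.001]
wrist_force: [-1.0, 6.4, -1.1]
finger_gap: -0.0001
finger_force: 0.0
```

>>> servo_tool --xyz '[[-0.0002,0,0],[-0.0004,0,0],[-0.0006,0,0],[-0.0008,0,0],[-0.001,0,0],[-0.0012,0,0],[-0.0014,0,0],[-0.0016,0,0],[-0.0018,0,0],[-0.002,0,0]]' --twist '[[0,0,0],[0,0,0],[0,0,0],[0,0,0],[0,0,0],[0,0,0],[0,0,0],[0,0,0],[0,0,0],[0,0,0]]' --claw '[0,0,0,0,0,0,0,0,0,0]'

```text
clock: 15.4
ee_pos: [0.5809, 0.1787, 0.0481]
ee_rot: [0.687, 0.727, 0.0, -0.001]
wrist_force: [0.3, 6.7, -0.6]
finger_gap: 0.0001
finger_force: 0.0
```

```bash
python3 - <<'E'
from h import *
np.set_printoptions(precision=4,suppress=True)
ang=np.radians(3.2)
print(manip.get_state()['wrist_force'])
for n in ['top']:
    c=cam(n);P=cloud(c);I=c['pixels'].astype(int);r,g,b=I[...,0],I[...,1],I[...,2]
    X,Y,Z=P[...,0],P[...,1],P[...,2]
    yy=-(X-.594)*np.sin(ang)+(Y+.04)*np.cos(ang);xx=(X-.594)*np.cos(ang)+(Y+.04)*np.sin(ang)
    k=(Z>.118)&(Z<.124)&(abs(xx)<.03)&(yy>.06)&(yy<.24);print('box',k.sum(),np.percentile(yy[k],[1,50,99]))
    bl=(b>r+40)&(b>g+30)&(Z>.138)&(Z<.155)&(abs(xx)<.03)&(abs(yy)<.04)
    print(xx[bl].mean(),yy[bl].mean())
    I0=cv2.imread('pics/top3.png')[:,:,::-1]
    # image shift of motor box/cowl between pictures
    t=I0[165:215,330:385]; m=cv2.matchTemplate(c['pixels'][155:225,315:400],np.ascontiguousarray(t),cv2.TM_CCOEFF_NORMED);_,_,_,l=cv2.minMaxLoc(m)
    x0=l[0]; row=m[l[1],x0-1:x0+2]; print('shift px',x0-15+0.5*(row[0]-row[2])/(row[0]-2*row[1]+row[2]),'mm/px',(P[190,350]-P[190,360])*100)
E
```

```text
[ 0.3256  6.6972 -0.6331]Traceback (most recent call last):
  File "<stdin>", line 9, in <module>
    return _quantile_unchecked(
        a, q, axis, out, overwrite_input, method, keepdims, weights)
    return _ureduce(a,
                    func=_quantile_ureduce_func,
    ...<5 lines>...
                    overwrite_input=overwrite_input,
                    method=method)
    r = func(a, **kwargs)
    result = _quantile(arr,
                       quantiles=q,
    ...<2 lines>...
                       out=out,
                       weights=wgt)
    slices_having_nans = np.isnan(arr[-1, ...])
                                  ~~~^^^^^^^^^
IndexError: index -1 is out of bounds for axis 0 with size 0
```

>>> servo_tool --xyz '[[-0.0001,0,0],[-0.0002,0,0],[-0.0003,0,0],[-0.0004,0,0],[-0.0005,0,0],[-0.0006,0,0],[-0.0007,0,0],[-0.0008,0,0],[-0.0008,0,0],[-0.0008,0,0]]' --twist '[[0,0,0],[0,0,0],[0,0,0],[0,0,0],[0,0,0],[0,0,0],[0,0,0],[0,0,0],[0,0,0],[0,0,0]]' --claw '[0,0,0,0,0,0,0,0,0,0]'

```text
clock: 16.45
ee_pos: [0.5809, 0.1781, 0.0482]
ee_rot: [0.687, 0.727, 0.001, -0.001]
wrist_force: [-0.1, 8.6, -1.5]
finger_gap: 0.0002
finger_force: 0.0
```

>>> servo_tool --xyz '[[-0.0001,0,0],[-0.0002,0,0],[-0.0003,0,0],[-0.0004,0,0],[-0.0005,0,0],[-0.0006,0,0],[-0.0007,0,0],[-0.0008,0,0],[-0.0008,0,0],[-0.0008,0,0]]' --twist '[[0,0,0],[0,0,0],[0,0,0],[0,0,0],[0,0,0],[0,0,0],[0,0,0],[0,0,0],[0,0,0],[0,0,0]]' --claw '[0,0,0,0,0,0,0,0,0,0]'

```text
clock: 17.45
ee_pos: [0.581, 0.1777, 0.0482]
ee_rot: [0.687, 0.727, 0.001, -0.001]
wrist_force: [-0.6, 10.8, -2.1]
finger_gap: -0.0002
finger_force: 0.0
```

>>> servo_tool --xyz '[[0.002,0,0],[0.005,0,0],[0.01,0,0],[0.015,0,0],[0.015,0,-0.03],[0.015,0,-0.07],[0.015,0,-0.115],[0.015,0,-0.155],[-0.02,0,-0.167],[-0.06,0,-0.167]]' --twist '[[0,0,0],[0,0,0],[0,0,0],[0,0,0],[0,0,0],[0,0,0],[0,0,0],[0,0,0],[0,0,0],[0,0,0]]' --claw '[0,0,0,0,0,0,0,0,0,0]'

```text
clock: 18.45
ee_pos: [0.5854, 0.117, 0.2177]
ee_rot: [0.686, 0.727, 0.002, 0.001]
wrist_force: [0.9, -1.0, -0.4]
finger_gap: -0.0
finger_force: 0.0
```

>>> servo_tool --xyz '[[-0.02,0,0],[-0.06,0,0],[-0.1,0,0],[-0.13,0,0],[-0.155,0,0],[-0.164,0,0],[-0.164,0,0],[-0.164,0,0],[-0.164,0,0],[-0.164,0,0]]' --twist '[[0,0,0],[0,0,0],[0,0,0],[0,0,0],[0,0,0],[0,0,0],[0,0,0],[0,0,0],[0,0,0],[0,0,0]]' --claw '[0.8,0.8,0.8,0.8,0.8,0.8,0.8,0.8,0.8,0.8]'

```text
clock: 19.45
ee_pos: [0.5934, -0.0463, 0.2151]
ee_rot: [0.687, 0.727, 0.0, -0.0]
wrist_force: [0.3, -0.5, -0.0]
finger_gap: 0.0685
finger_force: 0.0
```

```bash
python3 - <<'E'
from h import *
np.set_printoptions(precision=4,suppress=True)
ang=np.radians(3.2);M=np.array([[np.cos(ang),-np.sin(ang)],[np.sin(ang),np.cos(ang)]])
for n in ['top','wrist']:
    c=cam(n);P=cloud(c);I=c['pixels'].astype(int);r,g,b=I[...,0],I[...,1],I[...,2]
    X,Y,Z=P[...,0],P[...,1],P[...,2]
    yy=-(X-.594)*np.sin(ang)+(Y+.04)*np.cos(ang);xx=(X-.594)*np.cos(ang)+(Y+.04)*np.sin(ang)
    bl=(b>r+40)&(b>g+30)&(Z>.139)&(Z<.155)&(abs(xx)<.03)&(abs(yy)<.04)
    if bl.sum()>4:
        ce,ra=cv2.minEnclosingCircle(np.stack([xx[bl],yy[bl]],-1).astype(np.float32)*1000);print(n,bl.sum(),ce,ra,xx[bl].mean(),yy[bl].mean(),Z[bl].mean())
    save(c,n+'5.png')
rel([.594+.0045*np.sin(ang),-.0445,.102],3.2)
a=cv2.imread('pics/wrist5.png')
cv2.imwrite('pics/w5.png',a)
E
```

```text
top 133 (0.10814304649829865, -2.5448336601257324) 11.985320091247559 -0.000759805373093891 -0.002942671224690374 0.14504057824100505
wrist 1077 (0.3669761121273041, -4.257027626037598) 11.829299926757812 0.00020848298003270043 -0.003363146831960348 0.14566862544614295
t 19.55 pos [ 0.5934 -0.0467  0.2151] tooly yaw 3.2 tilt [ 0.  0. -1.] shift [0.0021 0.001  0.1131] twist 0.0
```

View pics/w5.png

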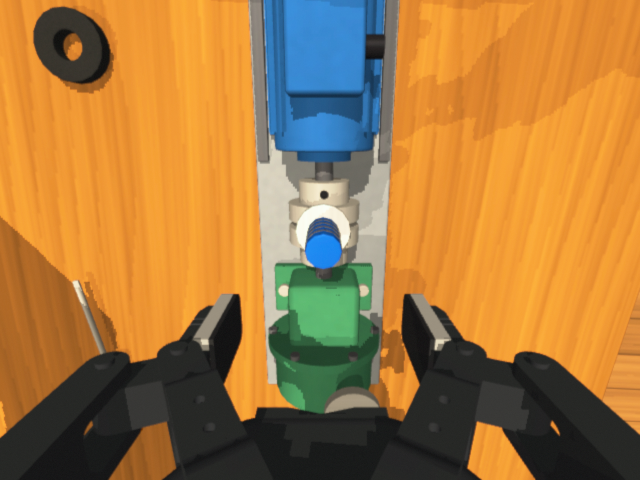

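The gauge stands upright between the hubs: handle top at (324,245), collar at (323,230). I'll re-grip the handle now.

>>> servo_tool --xyz '[[0.0022,0.0011,0.01],[0.0022,0.0011,0.03],[0.0022,0.0011,0.05],[0.0022,0.0011,0.07],[0.0022,0.0011,0.09],[0.0022,0.0011,0.105],[0.0022,0.0011,0.112],[0.0022,0.0011,0.112],[0.0022,0.0011,0.112],[0.0022,0.0011,0.112]]' --twist '[[0,0,0],[0,0,0],[0,0,0],[0,0,0],[0,0,0],[0,0,0],[0,0,0],[0,0,0],[0,0,0],[0,0,0]]' --claw '[0.8,0.8,0.8,0.8,0.8,0.8,0.8,0.8,0.8,0.8]'

```text
clock: 20.55
ee_pos: [0.5949, -0.0451, 0.1039]
ee_rot: [0.687, 0.726, 0.0, 0.001]
wrist_force: [-0.5, -0.5, -0.5]
finger_gap: 0.0682
finger_force: 0.0
```

```bash
python3 -c "
from h import *
rel([.594+.0044*.056,-.0444,.1025],3.2)"
```

```text
t 20.55 pos [ 0.59488425 -0.04510443  0.1039349 ] tooly yaw 3.2 tilt [ 1.31263429e-03 -1.05888118e-04 -9.99999133e-01] shift [ 0.0007 -0.0006  0.0014] twist -0.0
```

>>> servo_tool --xyz '[[0,0,0],[0,0,0],[0,0,0],[0,0,0],[0,0,0],[0,0,0],[0,0,0],[0,0,0],[0,0,0],[0,0,0]]' --twist '[[0,0,0],[0,0,0],[0,0,0],[0,0,0],[0,0,0],[0,0,0],[0,0,0],[0,0,0],[0,0,0],[0,0,0]]' --claw '[0.5,0.4,0.33,0.3,0.25,0.2,0.15,0.1,0,0]' --force 40

```text
clock: 21.55
ee_pos: [0.5944, -0.0451, 0.1033]
ee_rot: [0.687, 0.726, 0.0, 0.0]
wrist_force: [-1.9, 1.0, 5.7]
finger_gap: 0.0228
finger_force: 39.0
```

>>> servo_tool --xyz '[[0,0,-0.0015],[0,0,-0.003],[0,0,-0.0045],[0,0,-0.006],[0,0,-0.0075],[0,0,-0.009],[0,0,-0.0105],[0,0,-0.012],[0,0,-0.0135],[0,0,-0.015]]' --twist '[[0,0,0],[0,0,0],[0,0,0],[0,0,0],[0,0,0],[0,0,0],[0,0,0],[0,0,0],[0,0,0],[0,0,0]]' --claw '[0,0,0,0,0,0,0,0,0,0]'

```text
clock: 22.55
ee_pos: [0.5944, -0.0451, 0.1182]
ee_rot: [0.687, 0.726, 0.0, 0.0]
wrist_force: [0.6, -0.5, -8.4]
finger_gap: 0.023
finger_force: 39.6
```

>>> servo_tool --xyz '[[0,0,-0.0015],[0,0,-0.003],[0,0,-0.0045],[0,0,-0.006],[0,0,-0.0075],[0,0,-0.009],[0,0,-0.0105],[0,0,-0.012],[0,0,-0.0135],[0,0,-0.0145]]' --twist '[[0,0,0],[0,0,0],[0,0,0],[0,0,0],[0,0,0],[0,0,0],[0,0,0],[0,0,0],[0,0,0],[0,0,0]]' --claw '[0,0,0,0,0,0,0,0,0,0]'

```text
clock: 23.55
ee_pos: [0.5944, -0.0451, 0.1327]
ee_rot: [0.687, 0.726, 0.0, 0.0]
wrist_force: [-0.1, -1.0, -9.0]
finger_gap: 0.023
finger_force: 39.6
```

```bash
python3 -c "
from h import *
s=manip.get_state();print(s['wrist_force'],s['ft_torque'])
np.set_printoptions(precision=4,suppress=True)
ang=np.radians(3.2)
c=cam('wrist');P=cloud(c);X,Y,Z=P[...,0],P[...,1],P[...,2]
yy=-(X-.594)*np.sin(ang)+(Y+.04)*np.cos(ang);xx=(X-.594)*np.cos(ang)+(Y+.04)*np.sin(ang)
c=cam('side');save(c,'side6.png');a=cv2.imread('pics/side6.png')[190:310,310:430]
cv2.imwrite('pics/s6.png',cv2.resize(a,(600,600),interpolation=cv2.INTER_CUBIC))"
```

```text
[-0.13961783 -1.0239263  -8.99946261] [-0.05414087 -0.02355663 -0.0108156 ]
```

View pics/s6.png

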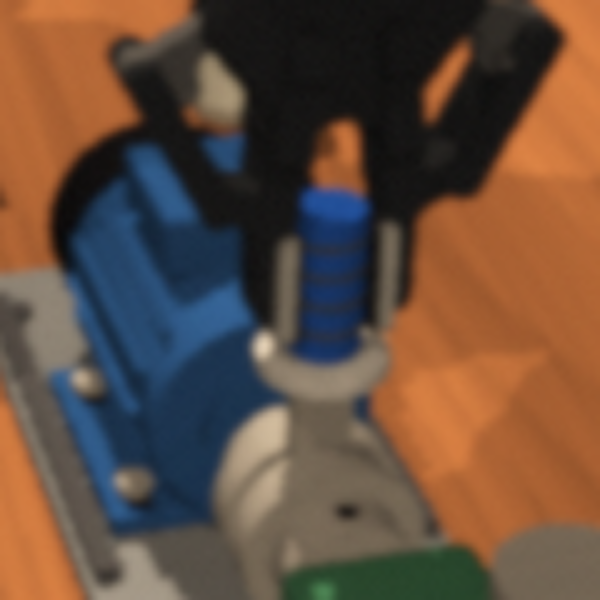

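The gauge is gripped and raised 29 mm. The blade shows at (320,410) between the collar and the hubs, and the drag is about 7 N. Next I slide it down again.

>>> servo_tool --xyz '[[0,0,0.003],[0,0,0.006],[0,0,0.009],[0,0,0.012],[0,0,0.015],[0,0,0.018],[0,0,0.021],[0,0,0.024],[0,0,0.026],[0,0,0.0275]]' --twist '[[0,0,0],[0,0,0],[0,0,0],[0,0,0],[0,0,0],[0,0,0],[0,0,0],[0,0,0],[0,0,0],[0,0,0]]' --claw '[0,0,0,0,0,0,0,0,0,0]'

```text
clock: 24.65
ee_pos: [0.5953, -0.0451, 0.106]
ee_rot: [0.687, 0.726, 0.001, 0.001]
wrist_force: [0.4, -0.4, 5.3]
finger_gap: 0.0227
finger_force: 40.9
```

>>> servo_tool --xyz '[[0,0,0.0003],[0,0,0.0006],[0,0,0.0009],[0,0,0.0012],[0,0,0.0015],[0,0,0.0018],[0,0,0.002],[0,0,0.002],[0,0,0.002],[0,0,0.002]]' --twist '[[0,0,0],[0,0,0],[0,0,0],[0,0,0],[0,0,0],[0,0,0],[0,0,0],[0,0,0],[0,0,0],[0,0,0]]' --claw '[0,0,0,0,0,0,0,0,0,0]'

```text
clock: 25.65
ee_pos: [0.5954, -0.0451, 0.1041]
ee_rot: [0.687, 0.726, 0.001, 0.001]
wrist_force: [-1.3, 1.2, 5.2]
finger_gap: 0.0231
finger_force: 40.9
```

>>> servo_tool --xyz '[[0,0,0.0002],[0,0,0.0004],[0,0,0.0006],[0,0,0.0008],[0,0,0.001],[0,0,0.0012],[0,0,0.0012],[0,0,0.0012],[0,0,0.0012],[0,0,0.0012]]' --twist '[[0,0,0],[0,0,0],[0,0,0],[0,0,0],[0,0,0],[0,0,0],[0,0,0],[0,0,0],[0,0,0],[0,0,0]]' --claw '[0,0,0,0,0,0,0,0,0,0]'

```text
clock: 26.65
ee_pos: [0.5954, -0.0451, 0.1033]
ee_rot: [0.687, 0.726, 0.001, 0.001]
wrist_force: [-1.9, 0.6, 11.4]
finger_gap: 0.023
finger_force: 41.5
```

>>> servo_tool --xyz '[[0,0,0],[0,0,0],[0,0,0],[0,0,0],[0,0,0],[0,0,-0.01],[0,0,-0.03],[0,0,-0.06],[0,0,-0.09],[0,0,-0.12]]' --twist '[[0,0,0],[0,0,0],[0,0,0],[0,0,0],[0,0,0],[0,0,0],[0,0,0],[0,0,0],[0,0,0],[0,0,0]]' --claw '[0.8,0.8,0.8,0.8,0.8,0.8,0.8,0.8,0.8,0.8]'

```text
clock: 27.65
ee_pos: [0.5942, -0.0451, 0.2239]
ee_rot: [0.687, 0.726, 0.0, 0.0]
wrist_force: [0.2, -0.3, 1.4]
finger_gap: 0.0682
finger_force: 0.0
```

```bash
python3 - <<'E'
from h import *
np.set_printoptions(precision=4,suppress=True)
ang=np.radians(3.2)
print(manip.get_state()['wrist_force'])
c=cam('wrist');P=cloud(c);I=c['pixels'].astype(int);r,g,b=I[...,0],I[...,1],I[...,2]
X,Y,Z=P[...,0],P[...,1],P[...,2]
yy=-(X-.594)*np.sin(ang)+(Y+.04)*np.cos(ang);xx=(X-.594)*np.cos(ang)+(Y+.04)*np.sin(ang)
bl=(b>r+40)&(b>g+30)&(Z>.139)&(Z<.155)&(abs(xx)<.03)&(abs(yy)<.04)
print(cv2.minEnclosingCircle(np.stack([xx[bl],yy[bl]],-1).astype(np.float32)*1000),np.median(Z[bl]))
k=(abs(xx)<.025)&(abs(yy+.004)<.025)&(Z>.092)&(Z<.1)&(r>150)&(g>140);print('collar z',k.sum(),np.median(Z[k]))
c=cam('side');save(c,'side7.png');a=cv2.imread('pics/side7.png')[190:310,310:430]
cv2.imwrite('pics/s7.png',cv2.resize(a,(600,600),interpolation=cv2.INTER_CUBIC))
E
```

```text
[ 0.1841 -0.3332  1.3833]
((1.392003059387207, -4.302216529846191), 11.829133033752441) 0.14591778928763144
collar z 1000 0.096073152999515
```

View pics/s7.png

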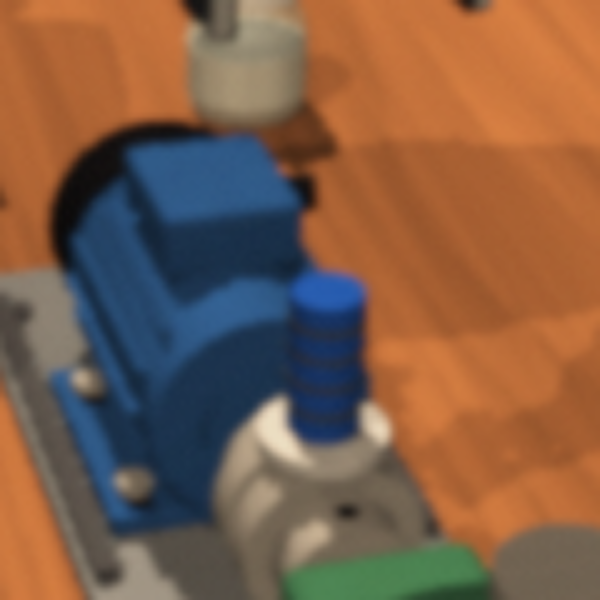

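The gauge stands upright with its collar down on the hubs: collar top at 96 mm, handle top at 146 mm. The gripper is clear of it.

```bash
python3 -c "
from plant import manip
print(manip.finish_job())"
```

```text
the job is handed in; nothing more can be done
None
```

The job is handed in: the blue 6 mm gauge is standing fully down and upright between the hubs, nipped by a push of about 10.8 N; it dragged at about 7 N when drawn half-way up, and nothing else was touched.

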